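# Bolt an instrument case shut by running a stylus along its seam

## Robot

A 7-joint arm with a two-finger parallel gripper is mounted at the origin on the work surface; the furniture and walls round the work are solid. World frame = base frame: x ahead of the robot, y to its left, z up, the work surface at z = 0. Lengths are in m, angles in rad, forces in N, time in s.
With the tool pointing down it reaches from about 0.425 to 0.95 m from the base axis. Payload 4.7 kg.
Tool frame: the origin (TCP) lies on the centre line of the jaws, within the pads' length; the fingertips stand robot.nose_length ahead of it and the grasp point (between the pads) lies 8 mm behind it (robot.nose_length is the distance from the TCP to the fingertips, in m); z points along the fingers, y is the line along which they close (so a half turn about z gives the same grasp; the last joint's range is limited). The gripper opens to 85 mm and grips with 20 to 120 N. Pads are 22 mm wide; open, the fingers measure 114 mm over their backs; the gripper's body (76 mm by 85 mm) begins 54 mm behind the grasp point. The pads swing forward as they close: fully open they stand 13 mm farther back than shut.
Start: joints at [-1.25, 0.469, -0.049, 1.532, 0.024, 1.141, -0.082], TCP at [0.231, 0.634, 0.242] pointing down, gripper open.
Joint ranges: [-2.59, 2.59], [-0.33, 1.99], [-1.39, 1.29], [0.1, 2.45], [-1.04, 4.18], [0.21, 1.99], [-2.66, 2.66]. Speed limits (rad/s): [2.57, 2.57, 3.14, 3.14, 3.14, 3.14, 3.14].

## Interface

Orientations are given as [roll, pitch, yaw] about the fixed x, y, z axes, in that order (R = Rz(yaw) Ry(pitch) Rx(roll)).
In Python, from plant import robot gives the robot as it stands. Calls block until the motion is done:
- robot.goto(position, orientation): joint-space move of the TCP to a pose.
- robot.move_straight(position, vel=0.15, attitude=None, contact_N=None): straight line of the TCP; attitude=None keeps the orientation; vel is the mean speed in m/s. With contact_N (N) it stops when the force on the tool has changed by that much, and returns True; else False.
- robot.move_joints(angles): joint-space move.
- robot.grip(opening, strength=None): opening from 0.0 (shut) to 1.0 (fully open); strength is the grip in N (None keeps the last); returns when the fingers have stopped.
- robot.sleep(seconds).
- robot.inverse_kinematics(position, orientation): joint angles nearest the present ones, or None.
- robot.sense(): the state.
- robot.grab_frame(name): name is "scene" or "top" or "wrist"; returns a dict with "image" (400x640x3 uint8, red, green, blue), "range_z" (400x640 float32, m along the optical axis (not along the pixel's ray), 0 where there is no reading), "fx", "fy", "cx", "cy" (pixels), "dist_coeffs" ([k1, k2, p1, p2, k3] as OpenCV has them; the pictures are not rectified), "R" (3x3) and "t" (3): a world point X has camera coordinates R X + t. Camera axes: x right, y down, z forward; pixel columns grow to the right and rows downward; lengths in m; the calibration is good to about 2 mm. A picture is of the moment at which its call begins.
A pose or a line that the arm cannot do raises robot.IKError and nothing moves.
- robot.close_job(): hands the job in; it is judged then, once.
The state is a dict: "t": time; "joint_pos": joint angles; "joint_velocities": joint speeds; "effort": joint torques, N m; "tcp_pos": TCP position; "tcp_rot": TCP orientation; "wrist_force": force on the tool from outside, world axes, zero at the start; "torque": the same for the moment, N m; "opening": opening from 0.0 (shut) to 1.0 (fully open); "gripper_force": force on a finger pad.
Only numpy, scipy, OpenCV 4.12 (cv2) and the standard library are available. Lean on these libraries where they do the work, as an engineer would, in place of code of your own. Each camera call takes 0.05 s, during which the arm holds its last target. There are 200 camera calls.

## Task

Push the case's sliding cover fully shut, then take the stylus from its fork and put its tip into the seam behind the first bolt. Guide the tip slowly, at about 2 to 3 cm a second, along the seam to push the first bolt home past the corner, then round the corner and along the second leg to push the second bolt home; only the stylus may touch the bolts. Lift the stylus out and hang it upright in its fork again, let go, and leave the cover shut and the dropper bottle and tape measure where they are.

Things in the scene. Friction and masses are not known exactly. Their poses are not given: they have to be found in the camera images.
- case: fixed grey metal instrument case, 160 (x) x 120 (y) x 45 mm (z). Origin: centre of its underside, on the desk. Its x points from the near end (sliding cover) to the far end, its y to the left seen along x, z up. In its top face (z = 45 mm) runs an L-shaped seam: a slot 12 mm wide and 12 mm deep (floor at z = 33 mm), whose inner wall is the shut cover's edge
- cover_lip (a point): middle of the near face (to push on) of the cover's upright lip, which is 60 mm wide (case y) and 8 mm thick; this point is 8 mm above the case's top, the lip's upper edge 17 mm. The cover (100 x 71 mm, flush with the top) slides along case x only, against about 2.5 N. It starts 25 to 40 mm open to the near end; shut, at its stop, this point is at case x = -62, y = +4 mm
- bolt_1: steel slide bolt in leg one of the seam, 24 mm long (case x), 10.5 mm wide, 10 mm tall, its top 1.5 mm below the case's top. It slides along the seam only, against about 0.8 N (more if fast), and stays where it is left. Origin: centre of its underside
- bolt_1_back (a point): middle of bolt 1's rear end (facing the case's near end), which the stylus pushes towards case +x. It starts at case x = -26 to -11 mm; fully home, at its stop beyond the corner, it is at x = +46 mm
- bolt_2: the same kind of bolt lying in leg two of the seam (24 mm long in case y). Origin: centre of its underside
- bolt_2_back (a point): middle of bolt 2's rear end (facing the corner), which the stylus pushes towards case +y. It starts at case y = -20 to -8 mm; fully home, at its stop, it is at y = +32 mm
- seam_start (a point): point on the centre line of the seam's leg one, level with the case's top, at case x = -45 mm, behind bolt 1: the tip goes in here. Leg one runs along case x on the right side, centred on case y = -38 mm, from x = -60 to +74 mm. Axes as the case's
- seam_corner (a point): point where the centre lines of leg one and leg two cross (case x = +40, y = -38 mm), level with the case's top. Leg two runs from here to the left, along case +y, to y = +56 mm. Axes as the case's
- fork_seat (a point): point midway between the two tines of the fork of the fixed dark steel stand, level with their upper faces, 80 mm above the desk. The tines lie along the point's x, 14 mm apart, 8 mm thick, open at the -x end and closed by a post 24 mm to the +x side, no higher than the tines. The stylus hangs here, its collar on the tines
- stylus_grip (a point): centre of the stylus's handle, an upright square wooden bar 22 x 22 mm, 60 mm tall, its faces parallel to the point's x and y (at the start also to the fork's). Below it a steel collar 28 mm across, 5 mm thick, its underside 35 mm below this point, then a round shaft 10 mm across, 6 mm across for the last 30 mm. Total 135 mm, 90 g
- stylus_tip (a point): the stylus's lower end, on its axis, 105 mm below the centre of the handle. While the stylus hangs in its fork the tip is 10 mm above the desk
- flux_bottle: bystander: small amber dropper bottle, 33 mm across, 102 mm tall; not to be moved. Origin: its underside's centre
- tape_measure: bystander: pocket tape measure standing upright, 35x80x62 mm; not to be moved. Origin: its underside's centre
There are look-alikes about, which are no part of the job. There is more than one size of the part that bears stylus_grip; the job needs the middle-sized.

How it is judged:
By the outcome, as a careful person would: the job done as asked, in the order asked, and still so for the second after the job is handed in, with the robot touching nothing.
It also fails if it takes over 64 s, if anything falls off the work surface, if the arm or the gripper's body presses on something with over 40 N, if the wrist force passes 120 N, or if a joint passes its speed limit or range.

## Working session

There is one attempt and no reset: what is moved stays moved. The work goes in short steps, each a Python script; the robot and the scene stay as the last script left them, time stands still between calls to the robot, and variables do not carry over. Pictures are saved under pics/ and viewed, at most 10 in all, crops included, and the job is handed in when it is done.

```bash
ls; mkdir -p pics
cat > h.py <<'E'
import numpy as np, cv2, pickle
from plant import robot
def grab(n,save=None):
    f=robot.grab_frame(n)
    if save:
        cv2.imwrite(f'pics/{save}.png',cv2.cvtColor(f['image'],cv2.COLOR_RGB2BGR)); pickle.dump(f,open(f'pics/{save}.pkl','wb'))
    return f
def K(f): return np.array([[f['fx'],0,f['cx']],[0,f['fy'],f['cy']],[0,0,1.]])
def ray(f,uv):
    p=cv2.undistortPoints(np.array(uv,float).reshape(-1,1,2),K(f),np.array(f['dist_coeffs'],float)).reshape(-1,2)
    d=np.c_[p,np.ones(len(p))]; R=np.array(f['R']); t=np.array(f['t'])
    return -R.T@t, d@R
def onz(f,uv,z):
    c,d=ray(f,uv); return c+d*((z-c[2])/d[:,2])[:,None]
def dep(f,uv):
    c,d=ray(f,uv); z=np.array([f['range_z'][int(round(v)),int(round(u))] for u,v in uv]); return c+d*z[:,None]
def proj(f,X):
    rv=cv2.Rodrigues(np.array(f['R'],float))[0]
    return cv2.projectPoints(np.array(X,float).reshape(-1,1,3),rv,np.array(f['t'],float),K(f),np.array(f['dist_coeffs'],float))[0].reshape(-1,2)
E
python3 - <<'E'
from h import *
for n in('scene','top'):
    f=grab(n,n); print(n,-np.array(f['R']).T@f['t'],f['fx'])
s=robot.sense();print(s['t'],s['tcp_pos'],s['tcp_rot'],robot.nose_length,s['opening'],s['wrist_force'])
E
```

```text
pics
scene [-0.06348016 -0.76162998  0.52649989] 423.8613255910948
top [ 0.2928369  -0.12466035  1.16550501] 477.8944924248106
0.1 [0.23111319 0.63366511 0.24136319] [-3.13981805e+00  7.30482402e-05  2.79187627e+00] 0.011 0.9928110442977073 [0.04092969 0.18159944 0.06062217]
```

View pics/scene.png

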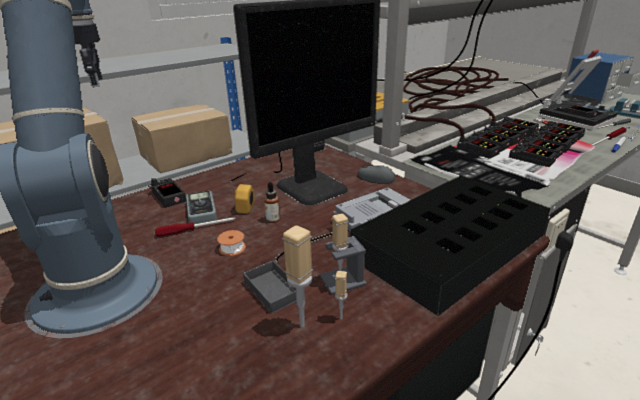

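View pics/top.png

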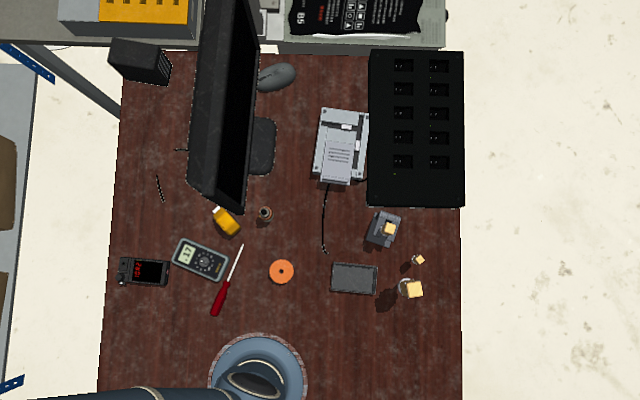

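Top view: the case is at (340,145), with its cover at the near (lower) end. There are three stylus candidates: the large one at (413,289), the small one at (419,259), and the middle-sized one hanging in the fork at (388,228). In the scene view they are at (297,255), (341,285) and (340,232). The one in the fork matches the description. The bottle is at (265,214) and the tape at (226,220). I'll check the choice in a close crop.

Run:
```python
import cv2,numpy as np
a=cv2.imread('pics/top.png')
c=cv2.resize(a[100:195,305:378],None,fx=6,fy=6,interpolation=cv2.INTER_CUBIC)
d=cv2.resize(a[205:300,360:435],None,fx=4.7,fy=6*95/95,interpolation=cv2.INTER_CUBIC)
d=cv2.resize(a[205:300,360:415],None,fx=6,fy=6,interpolation=cv2.INTER_CUBIC)
o=np.hstack([c,d]);print(o.shape)
cv2.imwrite('pics/crop1.png',o)
```

```text
(570, 768, 3)
```

View pics/crop1.png

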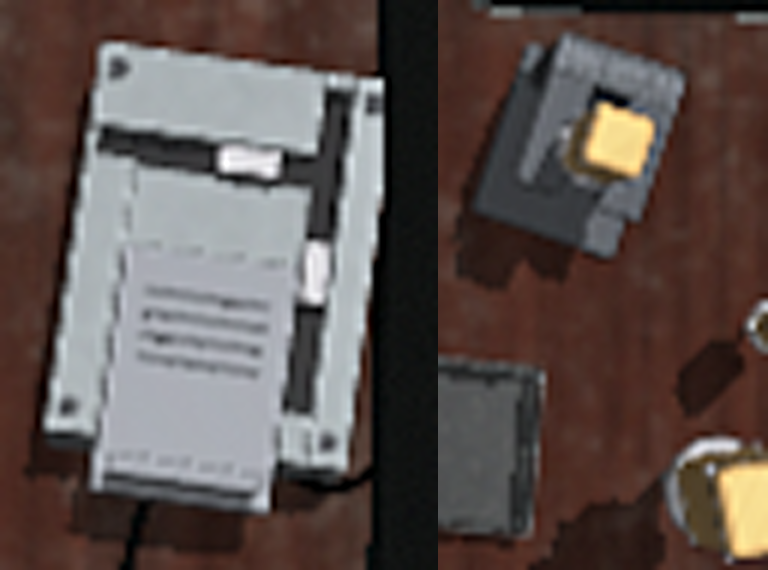

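The crop confirms it: the fork carries a mid-sized handle at about (388,228), while the large and small styluses stand free. The cover is open towards the near end, and both white bolts are visible at about (357,145) and (346,127). Next: rough poses and obstacle heights.

Run:
```python
from h import *
f=pickle.load(open('pics/top.pkl','rb'))
cr=lambda p:[(305+x/6-.4,100+y/6-.4) for x,y in p]
P=onz(f,cr([(103,44),(384,78),(45,432),(345,468)]),.045);print('corners FL FR NL NR',P.round(4).tolist())
for a,b in((0,1),(2,3),(2,0),(3,1)):
    d=P[b]-P[a];print(np.linalg.norm(d[:2]).round(4),np.degrees(np.arctan2(d[1],d[0])).round(2))
L=onz(f,cr([(95,490),(268,510),(110,470),(255,490)]),.06);print('lip',L.round(4).tolist())
G=onz(f,[(388.5,228.3)],.145);print('handle top',G)
# depth map -> heights
v,u=np.mgrid[0:400:4,0:640:4]; 
uv=np.c_[u.ravel(),v.ravel()]; X=dep(f,uv).reshape(100,160,3); z=f['range_z'][::4,::4]
for n,(u0,u1,v0,v1) in dict(box=(375,460,60,200),mon=(185,262,0,215),fork=(365,402,208,248),handle=(384,394,223,233),bot=(255,275,205,225),tape=(212,240,205,238)).items():
    q=X[v0//4:v1//4,u0//4:u1//4].reshape(-1,3); q=q[q[:,2]>.02]; print(n,q.min(0).round(3),q.max(0).round(3))
q=X[:54,44:68].reshape(-1,3);q=q[q[:,2]>.06];print('monitor near pts',q[np.argsort(q[:,0])][:6].round(3).tolist(), q[np.argsort(q[:,1])][:6].round(3).tolist())
```

```text
corners FL FR NL NR [[0.6577, -0.1332, 0.045], [0.6467, -0.2467, 0.045], [0.4982, -0.1143, 0.045], [0.4871, -0.2334, 0.045]]
0.1141 -95.53
0.1197 -95.35
0.1606 -6.76
0.1602 -4.74
lip [[0.473, -0.1346, 0.06], [0.467, -0.2022, 0.06], [0.4811, -0.1402, 0.06], [0.4748, -0.197, 0.06]]
handle top [[ 0.36160116 -0.28166967  0.145     ]]
box [ 0.293 -0.45   0.042] [ 0.775 -0.125  1.166]
mon [ 0.293 -0.125  0.027] [0.931 0.214 1.166]
fork [ 0.293 -0.309  0.023] [ 0.403 -0.125  1.166]
handle [ 0.362 -0.293  0.064] [ 0.386 -0.274  0.146]
bot [ 0.293 -0.125  0.026] [0.406 0.004 1.166]
tape [ 0.293 -0.125  0.022] [0.407 0.112 1.166]
monitor near pts [[0.293, -0.125, 1.166], [0.293, -0.125, 1.166], [0.293, -0.125, 1.166], [0.293, -0.125, 1.166], [0.293, -0.125, 1.166], [0.293, -0.125, 1.166]] [[0.293, -0.125, 1.166], [0.293, -0.125, 1.166], [0.293, -0.125, 1.166], [0.293, -0.125, 1.166], [0.293, -0.125, 1.166], [0.293, -0.125, 1.166]]
```

Run:
```python
from h import *
f=pickle.load(open('pics/top.pkl','rb')); g=pickle.load(open('pics/scene.pkl','rb'))
v,u=np.mgrid[0:400:2,0:640:2]; uv=np.c_[u.ravel(),v.ravel()]
X=np.r_[dep(f,uv)[f['range_z'][::2,::2].ravel()>0],dep(g,uv)[g['range_z'][::2,::2].ravel()>0]]
def st(n,x0,x1,y0,y1):
    q=X[(X[:,0]>x0)&(X[:,0]<x1)&(X[:,1]>y0)&(X[:,1]<y1)&(X[:,2]>.02)]; print(n,len(q),q.min(0).round(3),np.percentile(q[:,2],98).round(3),q.max(0).round(3))
st('box',.35,.8,-.5,-.26); st('mon',.3,1,-.05,.3); st('monnear',.3,.5,.06,.3);st('case',.45,.68,-.26,-.1);st('left',.1,.3,.1,.5);st('left2',.3,.6,.3,.8);st('shelf',-.2,.6,.45,.9)
s=robot.sense(); print(s['joint_pos'])
for p in [(.45,-.05,.3),(.45,-.16,.35),(.3,.35,.35),(.43,.12,.6),(.5,-.17,.3),(.34,-.27,.35)]:
    for yaw in(np.pi/2,2.79,1.45):
        q=robot.inverse_kinematics(p,[np.pi,0,yaw]); print(p,yaw,None if q is None else np.round(q,2))
```

```text
box 7453 [ 0.35  -0.468  0.02 ] 0.085 [ 0.797 -0.26   0.147]
mon 11764 [ 0.3  -0.05  0.02] 0.469 [1.    0.3   0.473]
monnear 430 [0.3  0.06 0.02] 0.456 [0.499 0.203 0.458]
case 1517 [ 0.452 -0.26   0.022] 0.076 [ 0.68  -0.116  0.08 ]
left 958 [0.11 0.1  0.02] 0.584 [0.3   0.336 0.609]Traceback (most recent call last):
  File "<stdin>", line 7, in <module>
  File "<stdin>", line 6, in st
    return umr_minimum(a, axis, None, out, keepdims, initial, where)
ValueError: zero-size array to reduction operation minimum which has no identity
```

Run:
```python
from h import *
f=pickle.load(open('pics/top.pkl','rb')); g=pickle.load(open('pics/scene.pkl','rb'))
v,u=np.mgrid[0:400:2,0:640:2]; uv=np.c_[u.ravel(),v.ravel()]
X=np.r_[dep(f,uv)[f['range_z'][::2,::2].ravel()>0],dep(g,uv)[g['range_z'][::2,::2].ravel()>0]]
for z0,z1 in((.08,.2),(.2,.3),(.3,.4),(.4,.5)):
    q=X[(X[:,0]>.25)&(X[:,0]<1)&(X[:,1]>-.1)&(X[:,1]<.35)&(X[:,2]>z0)&(X[:,2]<z1)]; r=np.hypot(q[:,0],q[:,1]); i=r.argmin(); print(z0,len(q),q.min(0).round(3),q.max(0).round(3),'nearest',q[i].round(3),r[i])
for p in [(.2,.55,.6),(.3,.35,.62),(.43,.12,.62),(.46,-.16,.5),(.5,-.17,.3),(.36,-.28,.35)]:
    for yaw in(np.pi/2,2.79,1.45,-1.7):
        q=robot.inverse_kinematics(p,[np.pi,0,yaw]); print(p,yaw,None if q is None else np.round(q,2))
```

```text
0.08 2299 [ 0.378 -0.013  0.08 ] [1.   0.35 0.2 ] nearest [0.378 0.03  0.162] 0.37892075675385556
0.2 2004 [0.377 0.004 0.2  ] [0.872 0.057 0.3  ] nearest [0.377 0.03  0.2  ] 0.37824801424523713
0.3 2491 [0.377 0.006 0.3  ] [0.999 0.092 0.4  ] nearest [0.377 0.032 0.346] 0.37880987981672
0.4 3241 [0.377 0.004 0.4  ] [1.    0.203 0.473] nearest [0.377 0.034 0.437] 0.3786135801124765
(0.2, 0.55, 0.6) 1.5707963267948966 [-1.42  0.24  0.19  1.08 -0.05  1.83 -1.26]
(0.2, 0.55, 0.6) 2.79 [-1.27  0.24 -0.04  1.07  0.01  1.83 -0.08]
(0.2, 0.55, 0.6) 1.45 [-1.44  0.24  0.21  1.08 -0.05  1.83 -1.37]
(0.2, 0.55, 0.6) -1.7 [-1.04  0.26 -0.37  1.05  0.1   1.84  1.64]
(0.3, 0.35, 0.62) 1.5707963267948966 [-1.18  0.01  0.23  1.3  -0.    1.84 -0.95]
(0.3, 0.35, 0.62) 2.79 [-1.01  0.01  0.06  1.29 -0.    1.84  0.27]
(0.3, 0.35, 0.62) 1.45 [-1.19  0.01  0.23  1.3  -0.    1.84 -1.07]
(0.3, 0.35, 0.62) -1.7 [-0.81  0.02 -0.15  1.28  0.    1.84  2.06]
(0.43, 0.12, 0.62) 1.5707963267948966 [-0.88 -0.04  0.49  1.34  0.02  1.84 -0.38]
(0.43, 0.12, 0.62) 2.79 [-0.77 -0.03  0.39  1.33  0.01  1.84  0.84]
(0.43
[... 210 characters left out ...]
6]
(0.46, -0.16, 0.5) 2.79 [-0.75 -0.01  1.01  1.57  0.01  1.58  1.48]
(0.46, -0.16, 0.5) 1.45 [-0.71 -0.01  0.97  1.57  0.01  1.58  0.14]
(0.46, -0.16, 0.5) -1.7 None
(0.5, -0.17, 0.3) 1.5707963267948966 [-0.52  0.24  0.93  1.84 -0.21  1.16  0.48]
(0.5, -0.17, 0.3) 2.79 [-0.48  0.22  0.87  1.84 -0.19  1.16  1.68]
(0.5, -0.17, 0.3) 1.45 [-0.53  0.24  0.94  1.84 -0.21  1.17  0.36]
(0.5, -0.17, 0.3) -1.7 [-0.73  0.37  1.28  1.85 -0.38  1.21 -2.6 ]
(0.36, -0.28, 0.35) 1.5707963267948966 [-0.31 -0.03  0.89  1.91  0.02  1.25  0.56]
(0.36, -0.28, 0.35) 2.79 [-0.51 -0.05  1.07  1.91  0.04  1.25  1.77]
(0.36, -0.28, 0.35) 1.45 [-0.31 -0.03  0.89  1.91  0.02  1.25  0.44]
(0.36, -0.28, 0.35) -1.7 None
```

Run:
```python
from h import *
robot.move_joints([-1.25,.15,-.049,1.12,0.02,1.83,-.08]); print(robot.sense()['tcp_pos'])
robot.move_joints([.3,.15,0,1.12,0.0,1.83,.2]); s=robot.sense();print(s['tcp_pos'],s['tcp_rot'],s['t'])
robot.goto([.50,-.19,.36],[np.pi,0,1.40])
f=grab('wrist','w1'); s=robot.sense();print(s['t'],s['joint_pos']); print(-np.array(f['R']).T@f['t'],f['fx'])
```

```text
[0.19409147 0.50649686 0.62726516]
[ 0.50471976 -0.19906208  0.62916878] [3.10080108 0.00789574 1.47276477] 4.3333
5.4333 [ 0.30048127  0.15394107 -0.01886972  1.69555917  0.00308034  1.28835219
  0.11044137]
[ 0.51300429 -0.12464575  0.49261174] 326.34300390710786
```

View pics/w1.png

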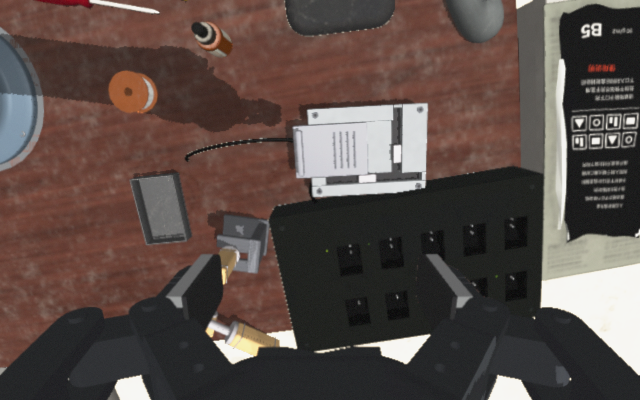

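The wrist view shows the case at (370,150) and the fork at (243,240), with image right being +x. I'll move in for close views of both.

Run:
```python
from h import *
robot.goto([.555,-.262,.20],[np.pi,0,1.475]); grab('wrist','w2')
robot.goto([.355,-.35,.27],[np.pi,0,1.475]); grab('wrist','w3')
print(robot.sense()['t'])
a=cv2.imread('pics/w2.png');b=cv2.imread('pics/w3.png')
cv2.imwrite('pics/w23.png',np.hstack([cv2.resize(a[40:340,120:520],None,fx=1,fy=1),b[40:340,120:520]]))
```

```text
7.2167
```

View pics/w23.png

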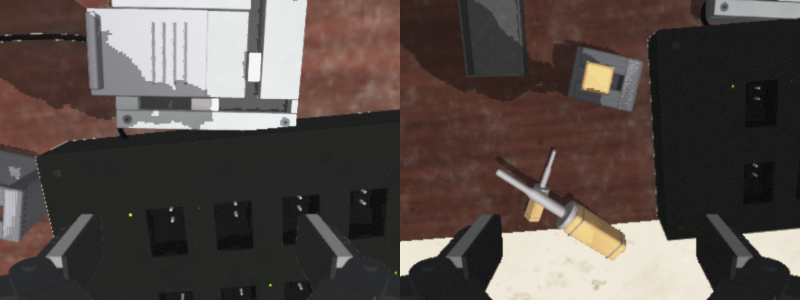

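The left half shows the case from close by, with its right edge along y≈128 of the crop, the bolts at (254,66) and (205,104), and the lip at (95,50). The right half shows the middle stylus in its fork at (598,78). The other two styluses are well away to the lower left. Extracting contours next.

Run:
```python
from h import *
f=pickle.load(open('pics/w2.pkl','rb'))
hsv=cv2.cvtColor(f['image'],cv2.COLOR_RGB2HSV)
m=((hsv[...,2]>140)&(hsv[...,1]<50)).astype(np.uint8)
m[:, :]=cv2.morphologyEx(m,cv2.MORPH_CLOSE,np.ones((25,25)))
m[300:]=0
cs,_=cv2.findContours(m,0,2); c=max(cs,key=cv2.contourArea)
ap=cv2.approxPolyDP(cv2.convexHull(c),4,True).reshape(-1,2).astype(float)
print('case poly'); print(np.c_[ap,onz(f,ap,.045)[:,:2].round(4)])
# screws (dark blobs)/bolts (white)
mb=((hsv[...,2]>235)&(hsv[...,1]<15)).astype(np.uint8)
for c in cv2.findContours(mb,0,2)[0]:
    if 60<cv2.contourArea(c)<800:
        r=cv2.minAreaRect(c); print('white',r, onz(f,[r[0]],.0435)[0,:2].round(4))
g=pickle.load(open('pics/w3.pkl','rb'))
hs=cv2.cvtColor(g['image'],cv2.COLOR_RGB2HSV)
sub=hs[90:150,290:345]; my=((sub[...,0]>10)&(sub[...,0]<32)&(sub[...,1]>60)&(sub[...,2]>205)).astype(np.uint8)
c=max(cv2.findContours(my,0,2)[0],key=cv2.contourArea); r=cv2.minAreaRect(c); 
bp=cv2.boxPoints(r)+[290,90]; W=onz(g,bp,.145); ctr=W.mean(0)
print('handle',r,W[:,:2].round(4).tolist(),ctr.round(4))
for i in range(4):
    d=W[(i+1)%4]-W[i]; print(np.linalg.norm(d).round(4),np.degrees(np.arctan2(d[1],d[0])).round(1))
# stand outline at z=.08
ms=((hs[...,1]<70)&(hs[...,2]>75)&(hs[...,2]<190)).astype(np.uint8); ms[:75]=0;ms[160:]=0;ms[:,:270]=0;ms[:,365:]=0
ms=cv2.morphologyEx(ms,cv2.MORPH_CLOSE,np.ones((7,7)))
c=max(cv2.findContours(ms,0,2)[0],key=cv2.contourArea); r=cv2.minAreaRect(c);bp=cv2.boxPoints(r);print('stand',r,onz(g,bp,.08)[:,:2].round(4).tolist(), onz(g,[r[0]],.08))
big=np.hstack([cv2.resize(f['image'][25:180,195:435],None,fx=1.8,fy=3.2) ,cv2.resize(g['image'][70:160,280:370],None,fx=4,fy=5.51)[:496]])
a=cv2.resize(f['image'][20:180,200:440],None,fx=3.3,fy=3.3,interpolation=3); cv2.imwrite('pics/w2c.png',a[:,:,::-1])
b=cv2.resize(g['image'][75:160,285:370],None,fx=6,fy=6,interpolation=3); cv2.imwrite('pics/w3c.png',b[:,:,::-1])
```

```text
case poly
[[ 2.070e+02  4.800e+01  4.776e-01 -1.335e-01]
 [ 2.360e+02  2.000e+01  5.044e-01 -1.151e-01]
 [ 4.280e+02  2.600e+01  6.581e-01 -1.338e-01]
 [ 4.150e+02  1.650e+02  6.447e-01 -2.463e-01]
 [ 2.370e+02  1.650e+02  4.873e-01 -2.313e-01]
 [ 2.140e+02  1.260e+02  4.728e-01 -1.959e-01]]
white ((509.5, 389.9999694824219), (40.99999237060547, 17.999996185302734), -0.0) [ 0.7501 -0.5118]
white ((128.5, 389.9999694824219), (40.99999237060547, 17.999996185302734), -0.0) [ 0.3221 -0.4702]
white ((400.3629455566406, 119.91879272460938), (35.053550720214844, 35.69477081298828), 4.085616588592529) [ 0.6333 -0.2062]
white ((374.2058410644531, 106.58977508544922), (10.774560928344727, 27.33059310913086), 3.0127875804901123) [ 0.6113 -0.193 ]
handle ((27.673076629638672, 27.63461685180664), (25.887331008911133, 25.691213607788086), 11.309932708740234) [[0.3504, -0.2911], [0.3561, -0.2729], [0.3748, -0.2784], [0.3694, -0.2967]] [ 0.3627 -0.2848  0.145 ]
0.019 72.5
0.0195 -16.2
0.0191 -106.4
0.0199 163.6
stand ((328.1243591308594, 119.6052474975586), (63.1363525390625, 53.30364227294922), 12.171459197998047) [[0.3354, -0.3028], [0.3513, -0.256], [0.4081, -0.2732], [0.3942, -0.3212]] [[ 0.37223362 -0.28785737  0.08      ]]
```

View pics/w2c.png

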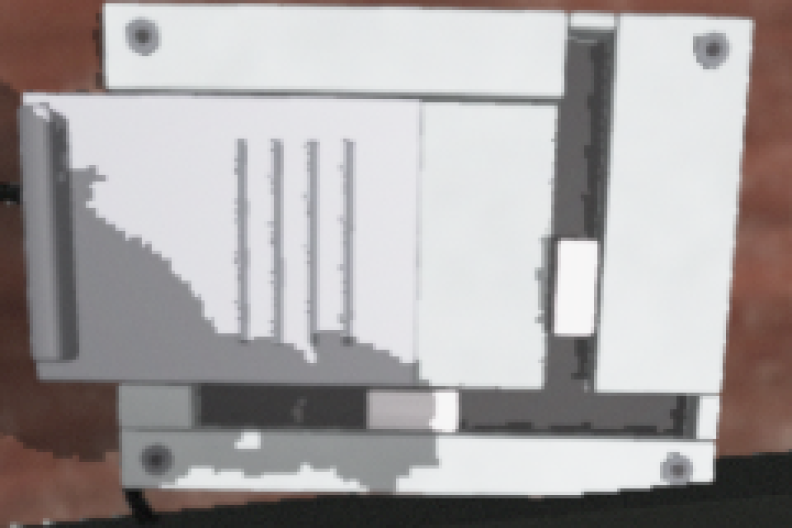

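View pics/w3c.png

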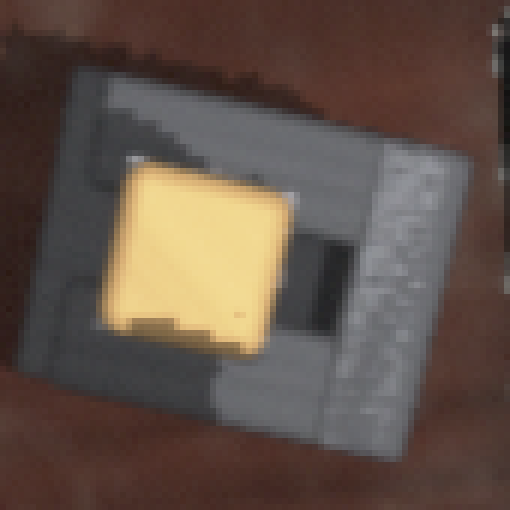

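The close crops give the case top corners at (104,4), (753,20), (714,493) and (121,488), and the seam ends at (197,407) and (690,415). In the fork, the slot meets the post at about (350,287). Fitting the frames.

```bash
cat >> h.py <<'E'
def fit(model,W):
    model=np.array(model,float);W=np.array(W)[:,:2]; mc,wc=model.mean(0),W.mean(0); A=model-mc;B=W-wc
    th=np.arctan2((A[:,0]*B[:,1]-A[:,1]*B[:,0]).sum(),(A*B).sum()); c,s=np.cos(th),np.sin(th);R=np.array([[c,-s],[s,c]])
    t=wc-R@mc; return th,t,(W-(model@R.T+t))
E
python3 - <<'E'
from h import *
f=pickle.load(open('pics/w2.pkl','rb'));g=pickle.load(open('pics/w3.pkl','rb'))
px=lambda p,s,o:(np.array(p,float)+.5)/s-.5+np.array(o)
P=px([(104,4),(753,20),(714,493),(121,488),(197,407),(690,415),(592,25)],3.3,(200,20))
M=np.array([(-80,60),(80,60),(80,-60),(-80,-60),(-60,-38),(74,-38),(40,56)])/1e3
th,t,res=fit(M,onz(f,P,.045)); print('case',th,np.degrees(th),t,(res*1e3).round(1).tolist())
R=np.array([[np.cos(th),-np.sin(th)],[np.sin(th),np.cos(th)]])
def tocase(p,z): return ((onz(f,px(p,3.3,(200,20)),z)[:,:2]-t)@R*1e3).round(1)
print('b1 back',tocase([(366,409)],.0435),'b2 back',tocase([(575,336)],.0435),'lip face top edge',tocase([(22,105),(38,358)],.062))
W=onz(g,px([(350,287),(383,145),(325,445),(105,72),(20,372)],6,(285,75)),.08); print('fork',W[:,:2].round(4).tolist())
d=W[1]-W[2];print('yaw post',np.degrees(np.arctan2(-d[0],d[1])))
a=np.radians(-16.6); print('seat',W[0,:2]-.024*np.array([np.cos(a),np.sin(a)]))
H=onz(g,px([(132,163),(296,198),(260,355),(102,328)],6,(285,75)),.145); print('handle',H.mean(0),[np.degrees(np.arctan2(*(H[j]-H[i])[1::-1])).round(1) for i,j in((0,1),(3,2),(3,0),(2,1))],np.linalg.norm(H-np.roll(H,1,0),axis=1))
E
```

```text
case -0.11105272242219535 -6.3628522982296385 [ 0.57237862 -0.18295874] [[0.9, -0.9], [-0.6, -1.4], [0.3, 1.5], [0.1, 0.2], [1.3, -0.1], [-2.2, 0.4], [0.1, 0.3]]
b1 back [[-14.1 -37.9]] b2 back [[ 40.3 -18.1]] lip face top edge [[-95.   33.1]
 [-94.7 -25. ]]
fork [[0.3861, -0.2918], [0.3929, -0.2705], [0.3802, -0.3164], [0.3506, -0.2556], [0.3321, -0.3002]]
yaw post -15.49420788497358
seat [ 0.36312523 -0.28490776]
handle [ 0.36250643 -0.28509233  0.145     ] [np.float64(-16.9), np.float64(-14.8), np.float64(73.5), np.float64(71.9)] [0.02069817 0.021061   0.01995641 0.02052999]
```

```bash
cat >> h.py <<'E'
CT=np.array([.5724,-.1830]);CY=-.111; FS=np.array([.3630,-.2849]);FY=np.radians(-16.6)
def C(x,y,z):
    c,s=np.cos(CY),np.sin(CY); x,y=x/1e3,y/1e3; return [CT[0]+c*x-s*y,CT[1]+s*x+c*y,z/1e3]
def inC(p):
    c,s=np.cos(CY),np.sin(CY);d=np.array(p[:2])-CT; return np.round([1e3*(c*d[0]+s*d[1]),1e3*(-s*d[0]+c*d[1]),1e3*p[2]],1)
def st(m=''):
    s=robot.sense(); print(m,'t',round(s['t'],2),'case',inC(s['tcp_pos']),'world',np.round(s['tcp_pos'],4),'F',np.round(s['wrist_force'],1),'op',round(s['opening'],3),'gf',np.round(s['gripper_force'],1)); return s
E
python3 - <<'E'
from h import *
o=[np.pi,0,np.pi/2+CY]
robot.grip(0.0,40)
robot.goto(C(-133,4,220),o)
robot.move_straight(C(-133,4,63),.2); st('down')
print(robot.move_straight(C(-100,4,63),.06,contact_N=12)); st()
print(robot.move_straight(C(-68,4,63),.04,contact_N=12)); st('shut?')
robot.sleep(.2); st()
robot.move_straight(C(-95,4,63),.1)
robot.move_straight(C(-110,-20,250),.25)
robot.goto(C(-15,-75,200),o); grab('wrist','w4'); st()
a=cv2.imread('pics/w4.png');cv2.imwrite('pics/w4c.png',cv2.resize(a[10:200,180:460],None,fx=2.8,fy=2.8))
E
```

```text
down t 9.77 case [-132.3    3.2   63.7] world [ 0.4413 -0.1651  0.0637] F [ 0.2 -0.1 -0.2] op -0.005 gf 0.0
False
 t 10.47 case [-99.7   4.2  62.8] world [ 0.4738 -0.1678  0.0628] F [ 0.6 -0.1 -0.2] op -0.001 gf 0.0
True
shut? t 11.12 case [-76.    4.   62.1] world [ 0.4973 -0.1706  0.0621] F [-1.  1.  3.] op 0.0 gf 1.0
 t 11.32 case [-76.7   4.1  61.6] world [ 0.4966 -0.1704  0.0616] F [-0.3  0.3 -0.6] op -0.006 gf 0.0
 t 13.16 case [-15.8 -74.2 198.5] world [ 0.5485 -0.255   0.1985] F [ 0.3 -0.5 -0.2] op 0.001 gf 0.0
```

View pics/w4c.png

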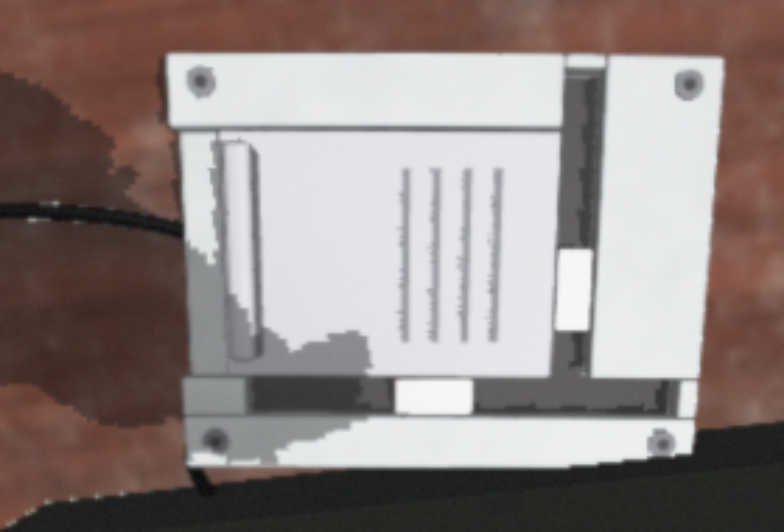

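The cover looks shut: its lip is at (225,250) and its edge forms the seam's inner wall at x≈553. I'll verify that numerically, then grasp the stylus.

Run:
```python
from h import *
f=pickle.load(open('pics/w4.pkl','rb'))
px=lambda p:(np.array(p,float)+.5)/2.8-.5+np.array((180,10))
P=px([(167,54),(724,58),(693,453),(187,466),(247,396),(678,396),(585,68)])
M=np.array([(-80,60),(80,60),(80,-60),(-80,-60),(-60,-38),(74,-38),(40,56)])/1e3
th,t,res=fit(M,onz(f,P,.045)); print('case',np.degrees(th),t,(res*1e3).round(1).tolist())
for n,p,z in(('lip',[(222,142),(233,358)],.062),('seam end',[(247,396)],.045),('leg1 walls',[(300,378),(300,415)],.045),('leg2 walls',[(555,200),(598,200)],.045),('b1',[(395,397)],.0435),('b2',[(574,331)],.0435)):
    print(n,[inC(q) for q in onz(f,px(p),z)])
robot.grip(.55); 
o=[np.pi,0,np.pi/2+FY]
robot.goto([*FS,.23],o)
robot.move_straight([*FS,.108],.15); st()
robot.grip(0.0,60); s=st('gripped')
robot.move_straight([*FS,.20],.08); s=st('lifted'); print(s['tcp_rot'])
grab('wrist','w5');grab('scene','s5');grab('top','t5')
a=cv2.imread('pics/w5.png')[60:400,150:490];b=cv2.resize(cv2.imread('pics/s5.png')[180:320,260:400],None,fx=2.43,fy=2.43)
cv2.imwrite('pics/c5.png',np.hstack([a,b[:340]]))
```

```text
case -6.077085717883302 [ 0.57244516 -0.18257013] [[1.0, -0.8], [-0.4, -2.1], [-0.2, 4.0], [0.2, 0.2], [0.1, 0.0], [-0.8, -0.2], [0.0, -1.1]]
lip [array([-61.4,  33. ,  62. ]), array([-60.6, -25.2,  62. ])]
seam end [array([-59.7, -37.8,  45. ])]
leg1 walls [array([-43.2, -32.3,  45. ]), array([-43.5, -43.7,  45. ])]
leg2 walls [array([32.8, 19.6, 45. ]), array([45.5, 19.7, 45. ])]
b1 [array([-14. , -38.3,  43.5])]
b2 [array([ 40.5, -18.1,  43.5])]
 t 15.42 case [-196.  -124.6  108.4] world [ 0.3638 -0.2851  0.1084] F [-0.5 -1.2 -0.7] op 0.552 gf 0.0
gripped t 15.76 case [-196.2 -124.8  108.9] world [ 0.3636 -0.2853  0.1089] F [-0.5  0.2  4.7] op 0.252 gf 58.8
lifted t 17.06 case [-197.2 -124.3  199.5] world [ 0.3627 -0.2847  0.1995] F [ 0.4  0.1 -0.9] op 0.251 gf 58.6
[-3.14043329e+00 -3.48250562e-04  1.28106149e+00]
```

View pics/c5.png

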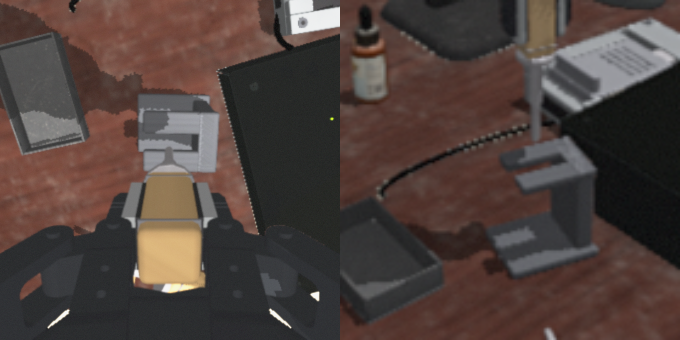

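The stylus is gripped squarely and its tip is clear of the fork, at about (318,212) in the wrist view and (340,237) in the scene view. I'll check the tip offset with a two-view triangulation.

Run:
```python
from h import *
w=pickle.load(open('pics/w5.pkl','rb'));s=pickle.load(open('pics/s5.pkl','rb'))
tip=[.3627,-.2847,.1006]
print('expected px',proj(w,[tip]),proj(s,[tip]))
print('handle top expected w',proj(w,[[.3627,-.2847,.2356]]))
for f,uv in((w,(318,211)),(s,(340.2,236.8))): print(onz(f,[uv],.1006))
i=w['image'][195:230,300:336];print(i.mean(2).astype(int)[:, ::2].tolist()[6:30:2])
(c1,d1),(c2,d2)=ray(w,[(318,211)]),ray(s,[(340.2,236.8)])
A=np.c_[d1[0],-d2[0]];k=np.linalg.lstsq(A,c2-c1,rcond=None)[0];print(c1+k[0]*d1[0],c2+k[1]*d2[0])
```

```text
expected px [[317.82913194 209.25352032]] [[340.1869074  237.08513147]]
handle top expected w [[315.78722147 321.01934343]]
[[ 0.3624388  -0.28601558  0.1006    ]]
[[ 0.36333572 -0.28402607  0.1006    ]]
[[148, 151, 153, 150, 151, 153, 151, 150, 154, 152, 152, 149, 121, 98, 96, 94, 93, 95], [154, 153, 153, 153, 155, 155, 154, 153, 154, 155, 155, 155, 155, 153, 137, 121, 109, 97], [150, 150, 150, 151, 152, 152, 153, 151, 153, 148, 150, 153, 154, 153, 153, 153, 151, 150], [149, 149, 150, 151, 150, 154, 154, 153, 133, 112, 117, 150, 154, 155, 155, 154, 155, 155], [88, 88, 88, 93, 100, 101, 101, 107, 108, 106, 107, 122, 117, 117, 117, 117, 129, 134], [116, 114, 112, 110, 109, 109, 108, 103, 105, 107, 107, 116, 103, 100, 100, 98, 98, 95], [146, 148, 148, 148, 147, 147, 146, 130, 104, 107, 105, 122, 146, 147, 147, 147, 147, 147], [150, 152, 151, 151, 151, 153, 154, 135, 106, 107, 104, 119, 153, 156, 156, 157, 158, 156], [150, 149, 150, 149, 150, 150, 150, 134, 105, 106, 104, 115, 152, 155, 154, 155, 156, 155], [152, 153, 151, 152, 152, 153, 151, 125, 105, 106, 108, 109, 145, 154, 154, 153, 154, 155], [152, 152, 151, 152, 152, 152, 135, 108, 107, 107, 108, 107, 115, 151, 156, 158, 156, 158], [145, 145, 147, 145, 140, 124, 112, 109, 110, 115, 117, 116, 111, 124, 141, 148, 149, 151]]
[ 0.36254873 -0.28566653  0.10183739] [ 0.36214805 -0.28535507  0.10178512]
```

```bash
cat >> h.py <<'E'
H=98.9
E
python3 - <<'E'
from h import *
robot.move_straight([*FS,.225],.15)
robot.move_straight(C(-45,-38,225),.2)
robot.move_straight(C(-45,-38,60+H),.15); st('above')
c=robot.move_straight(C(-45,-38,36+H),.05,contact_N=5); s=st(f'in {c}'); print(s['tcp_rot'])
if not c:
    c=robot.move_straight(C(-10,-38,36+H),.023,contact_N=8); st(f'p1 {c}')
    grab('scene','s6')
    a=cv2.imread('pics/s6.png')[150:270,300:460]; cv2.imwrite('pics/s6c.png',cv2.resize(a,None,fx=4.5,fy=4.5,interpolation=3))
E
```

```text
above t 19.14 case [-44.8 -38.6 159.6] world [ 0.5236 -0.2164  0.1596] F [ 0.2 -0.2 -0.6] op 0.252 gf 58.6
in False t 19.77 case [-45.  -38.  134.8] world [ 0.5235 -0.2158  0.1348] F [ 0.3  0.9 -0.1] op 0.252 gf 58.6
[-3.14141198e+00 -1.06203725e-05  1.28108694e+00]
p1 False t 21.45 case [-10.1 -38.  134.8] world [ 0.5581 -0.2197  0.1348] F [-0.1  0.4 -0.6] op 0.247 gf 58.7
```

View pics/s6c.png

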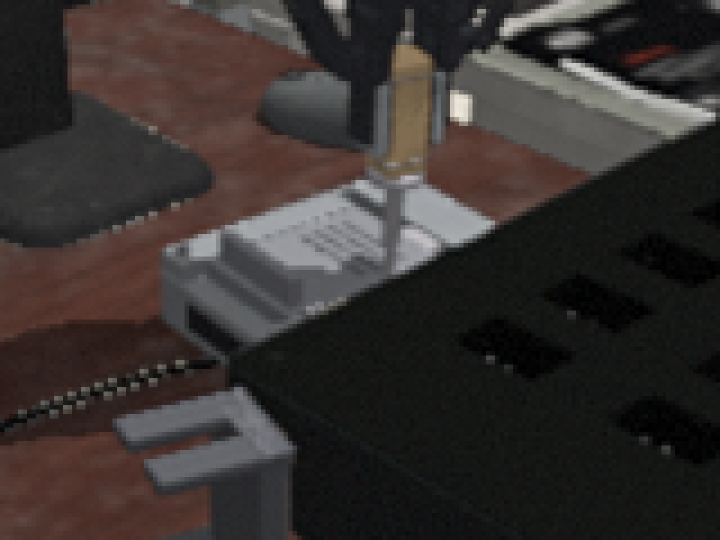

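The tip stands in leg one, at about (390,265) in the crop. Continuing the push.

Run:
```python
from h import *
z=36+H
c=robot.move_straight(C(36,-38,z),.023,contact_N=8); st(f'p1 {c}')
if not c:
    c=robot.move_straight(C(45,-38,z),.02,contact_N=5); st(f'home1 {c}'); robot.sleep(.1); st()
```

```text
p1 False t 23.65 case [ 36.  -37.9 135. ] world [ 0.604  -0.2247  0.135 ] F [-1.3 -0.8 -0.4] op 0.247 gf 58.6
home1 True t 24.12 case [ 42.7 -37.9 133.8] world [ 0.6106 -0.2254  0.1338] F [ 0.5  0.2 -2.4] op 0.251 gf 59.0
 t 24.22 case [ 42.  -37.9 133.2] world [ 0.6099 -0.2253  0.1332] F [ 0.9 -0.1 -1.3] op 0.249 gf 59.0
```

Run:
```python
from h import *
z=36+H
c=robot.move_straight(C(45.5,-38,z),.02,contact_N=10); s=st(f'home1 {c}'); print(s['tcp_rot'])
robot.move_straight(C(40,-38,z),.025); st('corner')
c=robot.move_straight(C(40,18,z),.023,contact_N=8); st(f'leg2 {c}')
if not c:
    c=robot.move_straight(C(40,31,z),.02,contact_N=7); st(f'home2 {c}')
    c=robot.move_straight(C(40,31.5,z),.02,contact_N=10); st(f'home2 {c}')
```

```text
home1 False t 24.58 case [ 44.2 -38.  134.1] world [ 0.6121 -0.2257  0.1341] F [-3.5  0.9 -2.4] op 0.248 gf 59.2
[-3.12927139e+00  1.24025001e-03  1.28072874e+00]
corner t 24.95 case [ 41.  -38.  135.7] world [ 0.6089 -0.2254  0.1357] F [-0.2  0.3 -1.3] op 0.251 gf 59.3
leg2 False t 27.53 case [ 40.   18.  134.9] world [ 0.6141 -0.1695  0.1349] F [-0.8 -0.8 -0.8] op 0.25 gf 59.3
home2 False t 28.33 case [ 40.  30. 135.] world [ 0.6155 -0.1577  0.135 ] F [ 0.3 -4.8 -0.6] op 0.25 gf 59.3
home2 False t 28.58 case [ 40.   30.2 135. ] world [ 0.6155 -0.1575  0.135 ] F [-0.5 -4.7 -1.5] op 0.253 gf 59.3
```

Run:
```python
from h import *
robot.move_straight(C(40,28,36+H),.025)
robot.move_straight(C(40,28,70+H),.08); robot.move_straight(C(10,-70,240),.2)
f=grab('wrist','w7'); st()
hsv=cv2.cvtColor(f['image'],cv2.COLOR_RGB2HSV)
mb=((hsv[...,2]>225)&(hsv[...,1]<18)).astype(np.uint8)
for th in (225,235,245):
  mb=((hsv[...,2]>th)&(hsv[...,1]<18)).astype(np.uint8)
  for c in cv2.findContours(mb[:300],0,2)[0]:
    if 60<cv2.contourArea(c)<900:
        b=cv2.boxPoints(cv2.minAreaRect(c)); print(th,[inC(q)[:2].tolist() for q in onz(f,b,.0435)])
```

```text
t 30.27 case [  9.9 -67.8 238.7] world [ 0.5748 -0.2515  0.2387] F [ 0.1 -0.3 -1.6] op 0.25 gf 59.3
225 [[46.8, -33.4], [68.8, -33.6], [69.0, -42.6], [47.0, -42.4]]
225 [[316.5, 1.6], [325.8, 0.3], [326.0, -7.1], [316.8, -5.8]]
225 [[35.7, 54.8], [44.6, 54.6], [44.6, 32.3], [35.6, 32.5]]
225 [[260.4, 61.4], [269.0, 61.2], [296.8, -122.4], [287.0, -122.0]]
235 [[47.3, -33.6], [68.5, -34.3], [68.6, -42.2], [47.2, -41.6]]
235 [[36.0, 54.6], [44.2, 54.5], [44.4, 32.7], [36.1, 32.9]]
235 [[265.2, 45.2], [271.4, 45.0], [293.5, -114.8], [286.5, -114.4]]
```

Run:
```python
from h import *
for n in('w5','w7'):
    h=cv2.cvtColor(pickle.load(open(f'pics/{n}.pkl','rb'))['image'],cv2.COLOR_RGB2HSV)[225:350,270:370]
    m=((h[...,0]>10)&(h[...,0]<32)&(h[...,1]>70)&(h[...,2]>60)).astype(np.uint8)
    c=max(cv2.findContours(m,0,2)[0],key=cv2.contourArea); print(n,cv2.boundingRect(c),cv2.minAreaRect(c))
P=np.array([.3634,-.2852])
o=[np.pi,0,np.pi/2+FY]
robot.move_straight([*P,.24],.22); robot.move_straight([*P,.2],.1,attitude=o); robot.sleep(.2); st('above')
c=robot.move_straight([*P,.125],.08,contact_N=6); st(f'{c}')
if not c:
    c=robot.move_straight([*P,.1065],.03,contact_N=4); s=st(f'seat {c}'); print(s['tcp_rot'])
```

```text
w5 (17, 56, 69, 69) ((50.78800964355469, 90.46026611328125), (68.04986572265625, 67.53887939453125), 88.72696685791016)
w7 (17, 56, 65, 63) ((49.0, 87.0), (62.0, 64.0), 90.0)
above t 32.14 case [-195.8 -124.9  200.7] world [ 0.364  -0.2855  0.2007] F [ 0.3  0.6 -1.3] op 0.254 gf 59.3
False t 33.23 case [-196.  -124.9  125.4] world [ 0.3638 -0.2855  0.1254] F [ 0.2 -0.6 -1.3] op 0.246 gf 59.3
seat True t 33.77 case [-196.5 -124.6  108.9] world [ 0.3633 -0.2851  0.1089] F [-0.6  0.9  5.4] op 0.25 gf 60.1
[-3.14072921e+00 -2.82317418e-04  1.28111154e+00]
```

Run:
```python
from h import *
robot.grip(.5); st('rel')
P=robot.sense()['tcp_pos']
robot.move_straight([P[0],P[1],.25],.12)
robot.goto([.355,-.35,.27],[np.pi,0,1.475]); g=grab('wrist','w8'); st()
def hnd(g):
    sub=cv2.cvtColor(g['image'],cv2.COLOR_RGB2HSV)[90:150,290:345]; my=((sub[...,0]>10)&(sub[...,0]<32)&(sub[...,1]>60)&(sub[...,2]>205)).astype(np.uint8)
    c=max(cv2.findContours(my,0,2)[0],key=cv2.contourArea); r=cv2.minAreaRect(c); return r, onz(g,cv2.boxPoints(r)+[290,90],.145).mean(0).round(4)
print(hnd(pickle.load(open('pics/w3.pkl','rb'))));print(hnd(g))
# before/after: bystanders and stylus in scene/top views
for n in('scene','top'):
    a=pickle.load(open(f'pics/{n}.pkl','rb'))['image'].astype(int); b=grab(n,n+'9')['image'].astype(int); d=np.abs(a-b).sum(2)
    for k,(u0,u1,v0,v1) in (dict(stylus=(328,352,210,295),bottle=(262,282,180,225),tape=(232,256,182,216)) if n=='scene' else dict(stylus=(370,402,208,248),bottle=(255,275,205,225),tape=(212,240,205,238))).items(): print(n,k,(d[v0:v1,u0:u1]>90).mean().round(3))
```

```text
rel t 34.11 case [-197.2 -124.3  108.3] world [ 0.3627 -0.2847  0.1083] F [-0.2 -0.1  0. ] op 0.501 gf 0.0
 t 35.89 case [-197.9 -189.5  269. ] world [ 0.3547 -0.3494  0.269 ] F [-0.1  0.1 -0.1] op 0.501 gf 0.0
(((27.673076629638672, 27.63461685180664), (25.887331008911133, 25.691213607788086), 11.309932708740234), array([ 0.3627, -0.2848,  0.145 ]))
(((32.492454528808594, 26.373584747314453), (25.677536010742188, 26.844696044921875), 10.619654655456543), array([ 0.3643, -0.2855,  0.145 ]))
scene stylus 0.171
scene bottle 0.0
scene tape 0.0
top stylus 0.053
top bottle 0.0
top tape 0.0
```

Run:
```python
from h import *
for n in('w4','w7'):
    f=pickle.load(open(f'pics/{n}.pkl','rb')); v,u=np.mgrid[0:250,100:540]; uv=np.c_[u.ravel(),v.ravel()]
    X=dep(f,uv); X=X[f['range_z'][v.ravel(),u.ravel()]>0]; I=np.array([inC(p) for p in X[(X[:,2]>.057)&(X[:,2]<.07)]])
    I=I[(abs(I[:,0]+60)<45)&(abs(I[:,1]-4)<25)]; print(n,len(I),np.percentile(I[:,0],[3,50,97]))
f=pickle.load(open('pics/scene9.pkl','rb')); print(dep(f,[(340,225)]),dep(pickle.load(open('pics/scene.pkl','rb')),[(340,225)]))
robot.close_job()
```

```text
w4 693 [-61.4   -57.4   -53.876]
w7 508 [-61.4   -57.2   -53.821]
[[ 0.35512707 -0.29276728  0.1332114 ]] [[ 0.35539687 -0.29246508  0.13295792]]
the job is handed in; nothing more can be done
```

I've handed the job in at about 36 s on the robot's clock: the cover is shut, both bolts measured home, the stylus is back upright in its fork, and the bottle and tape measure haven't moved.

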